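# Jog the dial indicator towards the reaction wheel

### The arm

A 6-joint arm with a two-finger parallel gripper is mounted at the origin on the work surface. World frame = base frame: x ahead of the robot, y to its left, z up, the work surface at z = 0. Lengths are in mm, angles in rad, forces in N, time in s.
With the tool pointing down it reaches from about 350 to 800 mm from the base axis. Payload 7.3 kg.
Tool frame: the origin (TCP) lies on the centre line of the jaws, within the pads' length; the fingertips stand manip.tip_extent ahead of it and the grasp point (between the pads) lies 8 mm behind it (manip.tip_extent is the distance from the TCP to the fingertips, in mm); x points along the fingers, z is the direction in which the jaws open and shut, and the axes are right-handed (so a half turn about x gives the same grasp; the last joint's range is limited). The gripper opens to 85 mm and grips with 20 to 120 N. Pads are 22 mm wide; open, the fingers measure 114 mm over their backs; the gripper's body (76 mm by 85 mm) begins 54 mm behind the grasp point. The pads swing forward as they close: fully open they stand 13 mm farther back than shut.
Start: joints at [1.126, 0.342, 1.524, -0, 1.275, -0.146], TCP at [154.532, 501.763, 211.922] pointing down, gripper open.
Joint ranges: [-2.53, 2.53], [-0.77, 2.02], [0.04, 2.7], [-1, 4.14], [0.28, 2.66], [-3.11, 3.11]. Speed limits (rad/s): [2.57, 2.57, 3.14, 3.14, 3.14, 3.14].

### API

Orientations are given as a unit quaternion [x, y, z, w].
In Python, from workcell import readout, imaging, manip gives the robot as it stands.
- The arm moves only by the tool arm_command, never from a script. Its argument "targets" is a list of rows, each an object with "slide": the shift along the tool's x, y, z in cm, a list of three; "twist": the turn about the tool's x in rad. In form: [{"slide": [dx, dy, dz], "twist": twist}, ...]. A call has 1 to 8 rows; each row shifts and turns the pose as measured when the row begins, along the tool's axes as they then stand; what a row does not reach is not made up. A row lasts 1/10 s, in which the tool goes at most 50 mm and 8.59 degrees, less where a joint would pass 70% of its speed; a pose out of reach is approached as far as the arm can. A call is refused whole if a number of a shift passes 5 or a number of a turn 0.15, either way. A call with a gripper value outside its range is refused whole. "hand" is the closure, from 0 (fully open) to 1 (shut), set as the call begins (left out, the last holds). The fingers move at their own pace and stop on an object; "squeeze" is the grip in N (left out, the last holds). Time passes only in rows, so rows that do not move let the fingers close. It gives the time, the measured TCP pose, the force and the opening at its end, in the units of the state.
- readout.get_state(): the state, without advancing time (a new reading comes with each control period).
- imaging.grab_frame(name): name is "scene" or "top"; returns the picture (480x640x3 uint8, red, green, blue); there is no depth.
- imaging.camera_params(name): a dict with "fovy" (degrees; the focal length in pixels is half the picture's height over the tangent of half this angle, whatever the lens; pixels are square), "cx", "cy" (the principal point, pixels), "k1" (the pictures are not rectified: a ray, as slopes to the right and down, at radius r is drawn at 1 + k1 r^2 times it, then the intrinsics apply), "R" (3x3) and "t" (3): a world point X has camera coordinates R X + t. Camera axes: x right, y down, z forward; pixel columns grow to the right and rows downward; lengths in mm; the calibration is good to about 2 mm. A picture is of the moment at which its call begins. camera_params takes no time and is no camera call.
- manip.close_job(): hands the job in, once; it reports no verdict.
The state is a dict: "time": time; "joint_positions": joint angles; "joint_velocities": joint speeds; "joint_torque": joint torques, N m; "tool_pos": TCP position; "eef_rot": TCP orientation; "ft_force": force on the tool from outside, world axes, zero at the start; "wrist_torque": the same for the moment, N m; "width": finger opening in mm.
Only numpy, scipy, OpenCV 4.12 (cv2) and the standard library are available. Lean on these libraries where they do the work, as an engineer would, in place of code of your own. Each camera call takes 0.05 s, during which the arm holds its last target.

### The job

Hold the wide round mushroom-headed jog button all the way down for about four seconds in one unbroken press, so that the dial indicator's carriage creeps about 60 mm along its rail towards the reaction wheel, then let the button come fully up. Do not press the square-capped zero button.

Things in the scene. Friction and masses are not known exactly. Their poses are not given: they have to be found in the camera images.
- jog_top (a point): centre of the flat top of the jog button, a black round mushroom head 42 mm wide and 10 mm thick on a single-button station (grey box 64 x 64 mm, 46 mm high, fixed to the cart, top of the button 66 mm above the cart when up). Two other stations with the same housing stand beside it in any order, about 200 mm apart: one has a 24 mm square cap (zero button), the other a narrow bar-shaped selector. z points up; the button is pressed straight down.
- jog (a joint): how far the jog button is pressed, m: 0 is up, 0.006 is fully down against its stop. It springs back by itself; it starts to move at about 2 N and is fully down at about 3 to 4 N. While it is fully down the indicator's carriage creeps; pressed only part way the carriage creeps slower, or not at all.
- zero (a joint): how far the square-capped zero button (black, 24 mm square, top 62 mm above the cart) is pressed, m: 0 is up, 0.006 is fully down. Not to be pressed.
- carriage (a joint): travel of the dial indicator's carriage, m, growing towards the reaction wheel: an aluminium block with a round dial and a knurled brass knob, 155 mm tall, on a 200 mm rail at the robot's right. It starts at 0 to 0.01 and creeps about 15 mm/s (60 mm in 4 s) while the jog button is fully down, the rail tipping 2 degrees; on release it stops and stays. The rail ends at 0.12.
Things that resemble listed ones, but are neither listed nor needed, are in the scene too. What is shaped like the part that bears zero but blue or orange is not meant.

How it is judged (in metres and radians):
On the way, in this order (a step that is already met when the one before it is completed fails the run):
1. the jog button is held well down without a break (value of joint jog above 0.004 m), for 2 s.
2. the jog button is let up (value of joint jog below 0.0015 m), for 0.1 s.
At the end, for the whole second after the job is handed in: The carriage stands still between 40 and 90 mm along its rail, after one press of the jog button that stayed more than 4 mm down for at least 2 s; the jog button and the zero button are up (within 1.5 mm) (value of joint carriage between 0.04 and 0.09 m and velocity of joint carriage between -0.003 and 0.003 m/s and value of joint each of jog, zero below 0.0015 m); the robot touches nothing.
It fails at once if the zero button is pressed (value of joint zero above 0.003 m).
It also fails if it takes over 32 s, if anything falls off the work surface, if the arm or the gripper's body presses on something with over 40 N, if the wrist force passes 120 N, or if a joint passes its speed limit or range.

## Working session

There is one attempt and no reset: what is moved stays moved. The work goes in short steps, Python scripts to look and compute and a tool call to move; the robot and the scene stay as the last step left them, time stands still between calls to the robot, and variables do not carry over. Pictures are saved under pics/ and viewed, and the job is handed in when it is done.

Besides the shell and the picture viewer there is one more tool, called after ">>>" as name(argument=value, ...) on one line, values as JSON. arm_command: Moves the arm, as the interface text tells. Its arguments: {"type":"object","properties":{"targets":{"type":"array"},"hand":{"type":"number"},"squeeze":{"type":"number"}},"required":["targets"]}

```bash
mkdir -p pics
python3 - <<'E'
from workcell import readout, imaging, manip
import cv2
print(readout.get_state(), manip.tip_extent)
for n in("scene","top"):
    p=imaging.camera_params(n);print(n,p)
    cv2.imwrite(f"pics/{n}0.png",imaging.grab_frame(n)[:,:,::-1])
E
```

```text
{'time': 0.0, 'joint_positions': array([ 1.12598655e+00,  3.42707213e-01,  1.52505275e+00, -2.55938359e-05,
        1.27540993e+00, -1.46044865e-01]), 'joint_velocities': array([-2.60511805e-04,  5.12504763e-04,  6.96992666e-05,  9.01888245e-04,
        1.92333527e-03,  2.18095027e-04]), 'joint_torque': array([ 1.58885305e-03, -4.33681548e+01, -2.46013767e+01, -1.25719243e-04,
        7.74261629e-03,  1.51173964e-05]), 'tool_pos': array([154.34096723, 501.32748324, 211.22157173]), 'eef_rot': array([-0.42028989,  0.56933155,  0.41974977,  0.56835563]), 'ft_force': array([0.14918625, 0.00174012, 0.11685713]), 'wrist_torque': array([ 0.01713705,  0.0200288 , -0.03292996]), 'width': 85.02842544291777} 11.0
scene {'fovy': 46.6078518849203, 'cx': 331.4200662357094, 'cy': 240.44307192930887, 'k1': -0.11855408511783869, 'R': array([[ 0.37949425,  0.92511649,  0.01198263],
       [ 0.52292158, -0.20378858, -0.8276613 ],
       [-0.7632412 ,  0.32035868, -0.56109998]]), 't': array([-216.92674238, -218.18343312, 1614.14494389])}
top {'fovy': 42.54857776932599, 'cx': 317.18772489081806, 'cy': 240.96223540663487, 'k1': 0.06493797614575346, 'R': array([[ 2.09314396e-02, -9.99777739e-01,  2.51939890e-03],
       [-9.94222954e-01, -2.10803551e-02, -1.05244177e-01],
       [ 1.05273895e-01, -3.01932083e-04, -9.94443219e-01]]), 't': array([  26.16435598,  553.39629072, 1190.70793264])}
```

View pics/scene0.png

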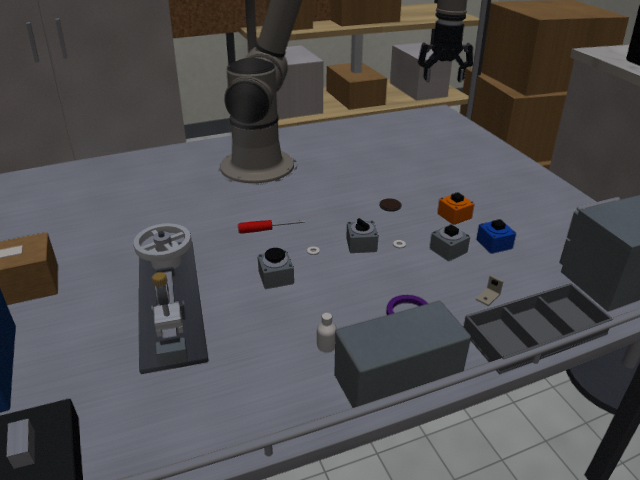

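View pics/top0.png

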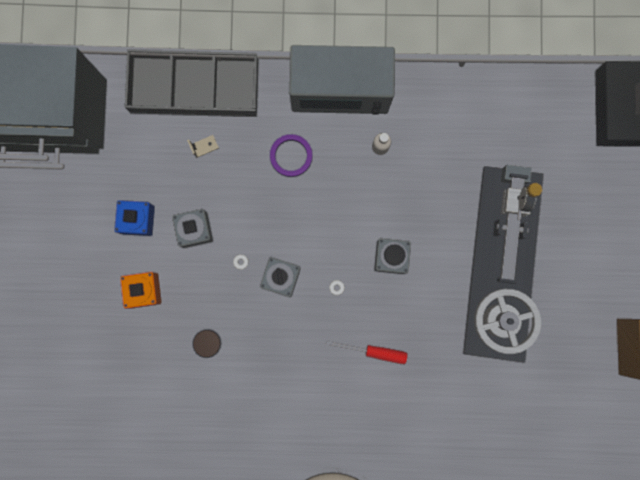

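```bash
python3 - <<'E'
import cv2,numpy as np
a=cv2.imread("pics/top0.png");b=cv2.imread("pics/scene0.png")
c=[cv2.resize(x,(390,300),interpolation=cv2.INTER_CUBIC) for x in(a[225:285,356:434],a[247:307,241:319],b[230:290,236:314],b[205:265,323:401])]
cv2.imwrite("pics/z.png",np.vstack([np.hstack(c[:2]),np.hstack(c[2:])]))
E
cat > h.py <<'E'
import numpy as np,cv2
from scipy.optimize import least_squares
from workcell import imaging
def proj(n,X):
    p=imaging.camera_params(n);f=240/np.tan(np.radians(p["fovy"]/2))
    c=np.array(p["R"])@X+np.array(p["t"]);s=c[:2]/c[2];s=s*(1+p["k1"]*(s@s));return s*f+[p["cx"],p["cy"]]
def tri(u):
    r=least_squares(lambda X:np.concatenate([proj(n,X)-v for n,v in u.items()]),[500,0,60]);return r.x,r.fun
def atz(n,v,z):
    return least_squares(lambda X:proj(n,np.array([*X,z]))-v,[500,0]).x
E
```

```text
(no output)
```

View pics/z.png

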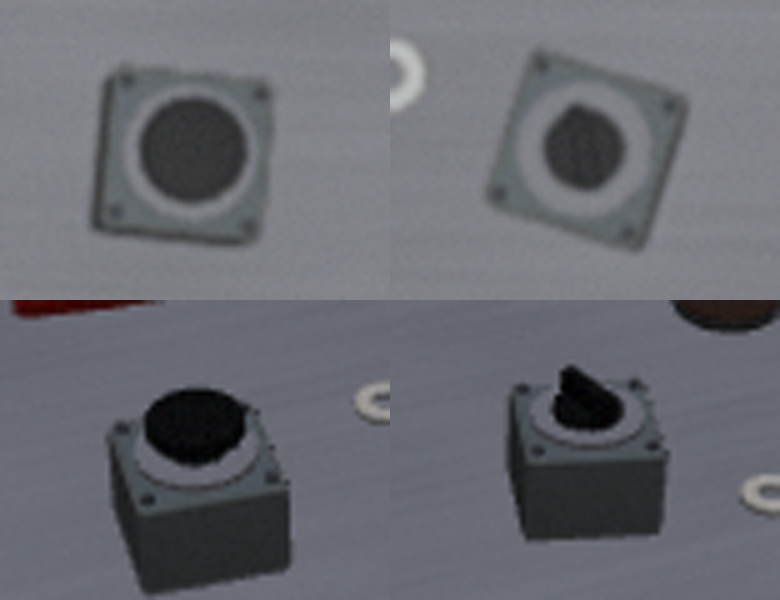

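The top crop shows the mushroom head centred at about (394.6, 254.8). In the scene view its top is at about (275, 254). The middle station is the selector and the zero button is at (190, 227).

Run:
```python
from h import *
from workcell import readout
from scipy.spatial.transform import Rotation as R
print(tri({"top":np.array([394.6,254.8]),"scene":np.array([275,254.])}))
for z in(46,61,66,90): print(z,atz("top",[394.6,254.8],z),atz("scene",[275,254],z))
for n,v in dict(sel=(280,277),zero=(190,227),blue=(130,216)).items(): print(n,atz("top",v,60))
s=readout.get_state();M=R.from_quat(s["eef_rot"]).as_matrix();print(M.round(3),s["time"])
```

```text
(array([ 526.22702334, -109.59384164,   62.34487883]), array([-0.86411418, -0.31174242, -0.98821985, -0.05287492]))
46 [ 527.06654082 -113.32348247] [ 505.00293911 -101.54056685]
61 [ 525.77796548 -111.42373147] [ 525.32071565 -107.24704084]
66 [ 525.34844036 -110.79048114] [ 532.09330781 -109.14919878]
90 [ 523.28671981 -107.75087955] [ 564.60175026 -118.27955709]
sel [478.53828836 107.59864878]
zero [571.31298478 283.43185176]
blue [590.10819141 398.89796924]
[[-0.001 -0.956  0.294]
 [-0.001  0.294  0.956]
 [-1.     0.    -0.001]] 0.1
```

>>> arm_command(targets=[{"slide": [0, -3.3, -3], "twist": 0}, {"slide": [0, -3.3, -3], "twist": 0}, {"slide": [0, -3.3, -3], "twist": 0}, {"slide": [0, -3.3, -3], "twist": 0}, {"slide": [0, -3.3, -3], "twist": 0}, {"slide": [0, -3.3, -3], "twist": 0}, {"slide": [0, -3.3, -3], "twist": 0}, {"slide": [0, -3.3, -3], "twist": 0}], hand=1, squeeze=30)

```text
time: 0.9
tool_pos: [338.6, 187.1, 208.6]
eef_rot: [-0.423, 0.568, 0.423, 0.565]
ft_force: [0.6, 0.4, 0.9]
width: -0.0
```

>>> arm_command(targets=[{"slide": [0, -3.4, -2.9], "twist": 0}, {"slide": [0, -3.4, -2.9], "twist": 0}, {"slide": [0, -3.4, -2.9], "twist": 0}, {"slide": [0, -3.4, -2.9], "twist": 0}, {"slide": [0, -3.4, -2.9], "twist": 0}, {"slide": [0, -3.4, -2.9], "twist": 0}, {"slide": [0, -3.4, -2.9], "twist": 0}, {"slide": [0, 0, 0], "twist": 0}])

```text
time: 1.7
tool_pos: [514.2, -92.5, 206.7]
eef_rot: [-0.421, 0.57, 0.422, 0.566]
ft_force: [1.0, -0.4, -0.7]
width: -0.1
```

```bash
cat > s.py <<'E'
from workcell import readout,manip
from scipy.spatial.transform import Rotation as R
import numpy as np,sys
s=readout.get_state();M=R.from_quat(s["eef_rot"]).as_matrix();print(M.round(3).tolist(),s["time"],s["tool_pos"].round(2),s["ft_force"].round(2),manip.tip_extent)
print("tool delta cm", M.T@(np.array([526,-110.,float(sys.argv[1])])-s["tool_pos"])/10)
E
python3 s.py 120
```

```text
[[-0.005, -0.957, 0.29], [-0.003, 0.29, 0.957], [-1.0, 0.004, -0.004]] 1.7 [514.25 -92.48 206.7 ] [ 0.99 -0.45 -0.7 ] 11.0
tool delta cm [ 8.66880961 -1.66538399 -1.30110577]
```

>>> arm_command(targets=[{"slide": [2, -0.8, -0.7], "twist": 0}, {"slide": [2, -0.8, -0.7], "twist": 0}, {"slide": [2, 0, 0], "twist": 0}, {"slide": [2, 0, 0], "twist": 0}, {"slide": [1.5, 0, 0], "twist": 0}, {"slide": [0, 0, 0], "twist": 0}])

```text
time: 2.3
tool_pos: [523.0, -109.7, 106.6]
eef_rot: [-0.419, 0.571, 0.423, 0.566]
ft_force: [0.6, -0.5, 0.1]
width: 0.1
```

```bash
python3 s.py 77
python3 - <<'E'
from workcell import imaging
import cv2,numpy as np
a=imaging.grab_frame("top")[205:295,336:453,::-1];b=imaging.grab_frame("scene")[200:290,216:333,::-1]
cv2.imwrite("pics/z2.png",np.hstack([cv2.resize(x,None,fx=3.3,fy=3.3,interpolation=2) for x in(a,b)]))
E
```

```text
[[-0.009, -0.956, 0.292], [0.0, 0.292, 0.956], [-1.0, 0.009, -0.003]] 2.3 [ 522.99 -109.74  106.56] [ 0.57 -0.53  0.14] 11.0
tool delta cm [ 2.9525747  -0.32147011  0.07107752]
```

View pics/z2.png

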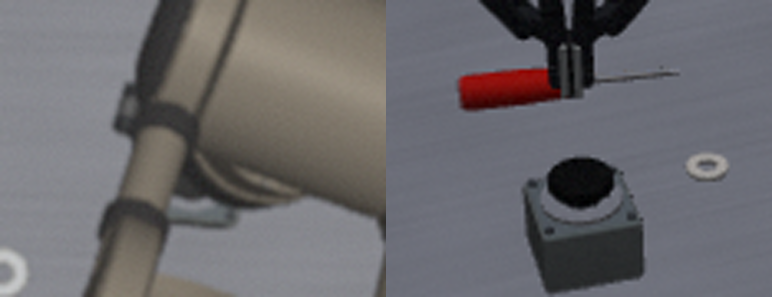

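>>> arm_command(targets=[{"slide": [1.2, -0.3, 0.1], "twist": 0}, {"slide": [1, 0, 0], "twist": 0}, {"slide": [0, 0, 0], "twist": 0}])

```text
time: 2.7
tool_pos: [529.1, -110.1, 87.3]
eef_rot: [-0.421, 0.569, 0.42, 0.567]
ft_force: [-0.5, 0.1, -0.4]
width: -0.2
```

```bash
python3 s.py 77
python3 - <<'E'
from workcell import imaging
import cv2,numpy as np
b=imaging.grab_frame("scene")[220:290,236:333,::-1]
cv2.imwrite("pics/z3.png",cv2.resize(b,None,fx=6,fy=6,interpolation=2))
E
```

```text
[[-0.001, -0.957, 0.292], [-0.003, 0.292, 0.957], [-1.0, 0.0, -0.003]] 2.7 [ 529.11 -110.15   87.35] [-0.53  0.05 -0.44] 11.0
tool delta cm [ 1.0351102   0.30083942 -0.0733913 ]
```

View pics/z3.png

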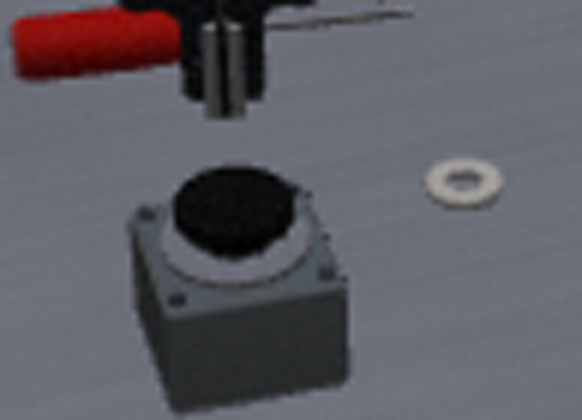

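Run:
```python
from h import *
for z in (76,87,95): print(z,proj("scene",np.array([529,-110,z])))
print(236+225/6,220+112/6, proj("scene",np.array([526,-110,66])))
for dz in (-11,0,10): print(tri({"scene":np.array([273.6,238.6])}))
```

```text
76 [273.92024376 249.26586252]
87 [273.66961164 244.816448  ]
95 [273.48615953 241.54968339]
273.5 238.66666666666666 [273.70665839 252.47731897]
(array([463.57017183, -91.12662102,  56.50945505]), array([-8.07570473e-07,  2.55837449e-08]))
(array([463.57017183, -91.12662102,  56.50945505]), array([-8.07570473e-07,  2.55837449e-08]))
(array([463.57017183, -91.12662102,  56.50945505]), array([-8.07570473e-07,  2.55837449e-08]))
```

Run:
```python
from h import *
import cv2
b=cv2.imread("pics/scene0.png")[20:100,400:500]
cv2.imwrite("pics/z4.png",cv2.resize(b,None,fx=6,fy=6,interpolation=2))
T=np.array([154.34,501.33,211.2]);zt=np.array([.294,.956,0])
for h in(-11,0,2,20):
  print(h,*[(proj("scene",T+[0,0,h]+s*zt)-[400,20])*6 for s in(-47,0,47)])
```

```text
-11 [148.32765352 457.47565675] [246.18317529 456.67865602] [343.12495546 456.07581763]
0 [150.59542034 434.81426438] [248.78222593 434.10925845] [346.04646975 433.60426005]
2 [151.00872193 430.67792781] [249.25586799 429.98982924] [346.57883721 429.50281363]
20 [154.74187937 393.22740433] [253.53354114 392.69401757] [351.38633054 392.37157175]
```

View pics/z4.png

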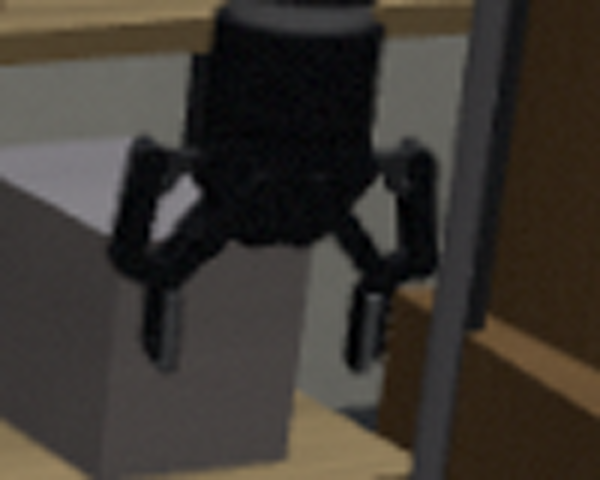

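Run:
```python
from h import *
print(proj("scene",np.array([0,0,0.])),proj("top",np.array([90,0,0.])))
a=np.linspace(0,6.28,9)
print([proj("scene",np.array([95*np.cos(t),95*np.sin(t),0])).round() for t in a])
# surface check: station base corner
for v in [(268,286.)]: print(atz("scene",v,0))
```

```text
[256.86406889 165.45515996] [331.73288182 481.53873472]
[array([266., 180.]), array([286., 171.]), array([288., 160.]), array([272., 153.]), array([248., 152.]), array([229., 160.]), array([225., 171.]), array([240., 179.]), array([266., 180.])]
[ 546.68647391 -132.16008909]
```

>>> arm_command(targets=[{"slide": [0.5, 0, 0], "twist": 0}, {"slide": [0.3, 0, 0], "twist": 0}, {"slide": [0, 0, 0], "twist": 0}])

```text
time: 3.05
tool_pos: [529.8, -110.4, 79.9]
eef_rot: [-0.422, 0.569, 0.42, 0.568]
ft_force: [0.1, 0.3, 0.5]
width: 0.1
```

```bash
python3 s.py 77
python3 - <<'E'
from workcell import imaging
import cv2,numpy as np
b=imaging.grab_frame("scene")[150:290,200:333,::-1]
cv2.imwrite("pics/z5.png",cv2.resize(b,None,fx=4.2,fy=4.2,interpolation=2))
b=imaging.grab_frame("top")[:,:,::-1]
cv2.imwrite("pics/t5.png",b)
E
```

```text
[[0.001, -0.957, 0.292], [-0.003, 0.292, 0.957], [-1.0, -0.002, -0.003]] 3.05 [ 529.84 -110.43   79.87] [0.12 0.31 0.49] 11.0
tool delta cm [ 0.2867534   0.38029172 -0.06968185]
```

View pics/z5.png

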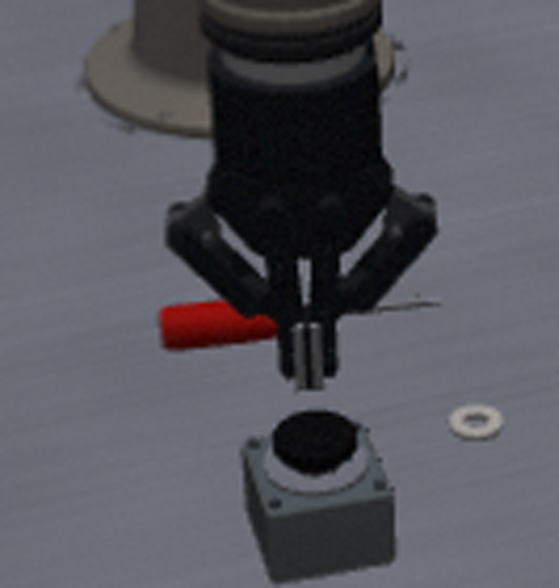

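View pics/t5.png

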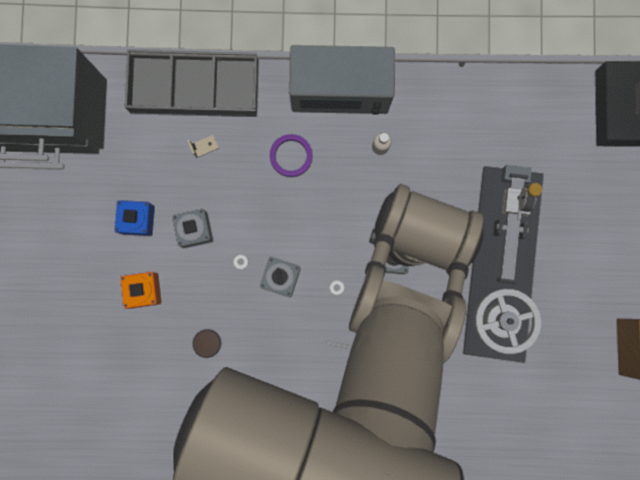

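The fingertips show at scene px (273.6, 242.4), about 11 px above the head's top, although the pose readout says they should be just above it. I'll keep descending in small steps and check the forces and pictures.

>>> arm_command(targets=[{"slide": [0.3, 0.2, 0], "twist": 0}, {"slide": [0.3, 0.1, 0], "twist": 0}, {"slide": [0.2, 0, 0], "twist": 0}])

```text
time: 3.45
tool_pos: [527.2, -109.7, 72.2]
eef_rot: [-0.422, 0.569, 0.419, 0.568]
ft_force: [0.3, -0.4, -0.4]
width: -0.0
```

```bash
python3 s.py 77
python3 - <<'E'
from workcell import imaging
import cv2,numpy as np
b=imaging.grab_frame("scene")[210:290,230:330,::-1]
cv2.imwrite("pics/z6.png",cv2.resize(b,None,fx=6,fy=6,interpolation=2))
E
```

```text
[[0.002, -0.956, 0.292], [-0.004, 0.292, 0.956], [-1.0, -0.003, -0.003]] 3.45 [ 527.19 -109.74   72.22] [ 0.29 -0.39 -0.38] 11.0
tool delta cm [-0.47851132  0.10415956 -0.06135652]
```

View pics/z6.png

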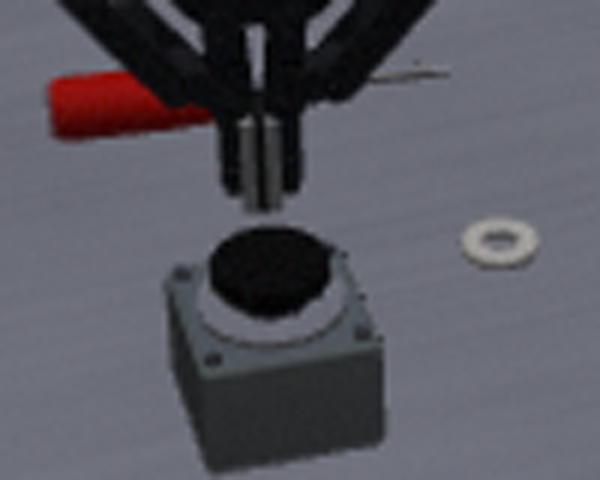

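>>> arm_command(targets=[{"slide": [0.4, 0, 0], "twist": 0}, {"slide": [0.4, 0, 0], "twist": 0}, {"slide": [0.3, 0, 0], "twist": 0}])

```text
time: 3.8
tool_pos: [527.3, -109.8, 60.3]
eef_rot: [-0.422, 0.568, 0.419, 0.568]
ft_force: [0.5, 0.2, 0.0]
width: -0.2
```

```bash
python3 s.py 77
python3 - <<'E'
from workcell import imaging
import cv2,numpy as np
b=imaging.grab_frame("scene")[210:290,230:330,::-1]
cv2.imwrite("pics/z7.png",cv2.resize(b,None,fx=6,fy=6,interpolation=2))
E
```

```text
[[0.002, -0.957, 0.292], [-0.004, 0.292, 0.957], [-1.0, -0.003, -0.003]] 3.8 [ 527.31 -109.8    60.26] [0.51 0.23 0.02] 11.0
tool delta cm [-1.67378539  0.11349842 -0.06292139]
```

View pics/z7.png

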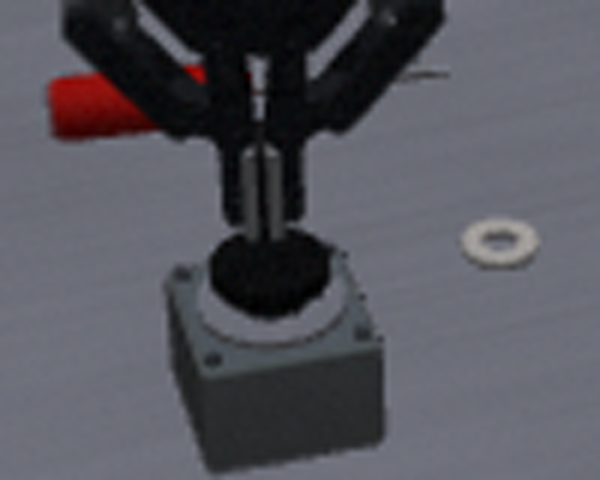

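>>> arm_command(targets=[{"slide": [0.3, 0, 0], "twist": 0}, {"slide": [0.2, 0, 0], "twist": 0}, {"slide": [0.1, 0, 0], "twist": 0}])

```text
time: 4.15
tool_pos: [527.0, -109.7, 53.1]
eef_rot: [-0.422, 0.569, 0.419, 0.568]
ft_force: [0.0, 0.5, -0.5]
width: 0.3
```

```bash
python3 s.py 77
python3 - <<'E'
from workcell import imaging
import cv2,numpy as np
b=imaging.grab_frame("scene")[210:290,230:330,::-1]
cv2.imwrite("pics/z8.png",cv2.resize(b,None,fx=6,fy=6,interpolation=2))
E
```

```text
[[0.001, -0.957, 0.292], [-0.004, 0.292, 0.956], [-1.0, -0.002, -0.003]] 4.15 [ 527.01 -109.75   53.1 ] [ 0.03  0.54 -0.51] 11.0
tool delta cm [-2.3897017   0.08367774 -0.06111269]
```

View pics/z8.png

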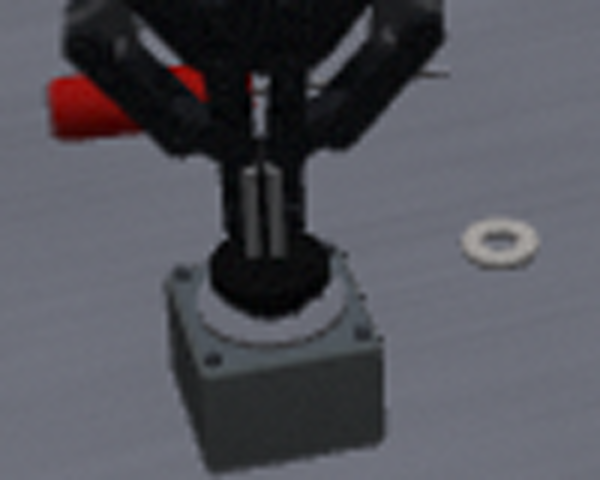

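The fingertips are over the middle of the head, at crop row 258, and there is no force yet.

>>> arm_command(targets=[{"slide": [0.2, 0, 0], "twist": 0}, {"slide": [0.1, 0, 0], "twist": 0}])

```text
time: 4.4
tool_pos: [527.1, -109.8, 50.0]
eef_rot: [-0.422, 0.569, 0.419, 0.568]
ft_force: [-0.1, -0.0, -0.0]
width: 0.0
```

>>> arm_command(targets=[{"slide": [0.2, 0, 0], "twist": 0}])

```text
time: 4.5
tool_pos: [527.2, -109.8, 48.0]
eef_rot: [-0.422, 0.569, 0.419, 0.568]
ft_force: [0.4, -0.4, 1.1]
width: 0.0
```

>>> arm_command(targets=[{"slide": [0.2, 0, 0], "twist": 0}])

```text
time: 4.6
tool_pos: [527.3, -109.8, 46.0]
eef_rot: [-0.422, 0.569, 0.419, 0.568]
ft_force: [-1.0, 0.2, 2.1]
width: -0.1
```

>>> arm_command(targets=[{"slide": [0.3, 0, 0], "twist": 0}, {"slide": [0.2, 0, 0], "twist": 0}])

```text
time: 4.8
tool_pos: [527.3, -109.9, 41.1]
eef_rot: [-0.422, 0.568, 0.419, 0.568]
ft_force: [-1.4, 0.6, 3.7]
width: -0.4
```

>>> arm_command(targets=[{"slide": [0.1, 0, 0], "twist": 0}])

```text
time: 4.9
tool_pos: [527.4, -109.9, 40.5]
eef_rot: [-0.423, 0.568, 0.419, 0.568]
ft_force: [-3.9, 1.5, 15.1]
width: 0.1
```

>>> arm_command(targets=[{"slide": [0.03, 0, 0], "twist": 0}, {"slide": [0.03, 0, 0], "twist": 0}])

```text
time: 5.1
tool_pos: [527.3, -109.9, 40.7]
eef_rot: [-0.423, 0.568, 0.419, 0.568]
ft_force: [-1.1, -0.6, 4.4]
width: 0.1
```

Run:
```python
from workcell import imaging,readout
import cv2
b=imaging.grab_frame("top");print(readout.get_state()["time"])
cv2.imwrite("pics/t9.png",cv2.resize(b[150:370,450:570,::-1],None,fx=2.7,fy=2.7))
b=cv2.imread("pics/t5.png")
cv2.imwrite("pics/t9b.png",cv2.hconcat([cv2.resize(b[150:370,450:570],None,fx=2.7,fy=2.7),cv2.imread("pics/t9.png")]))
```

```text
5.15
```

View pics/t9b.png

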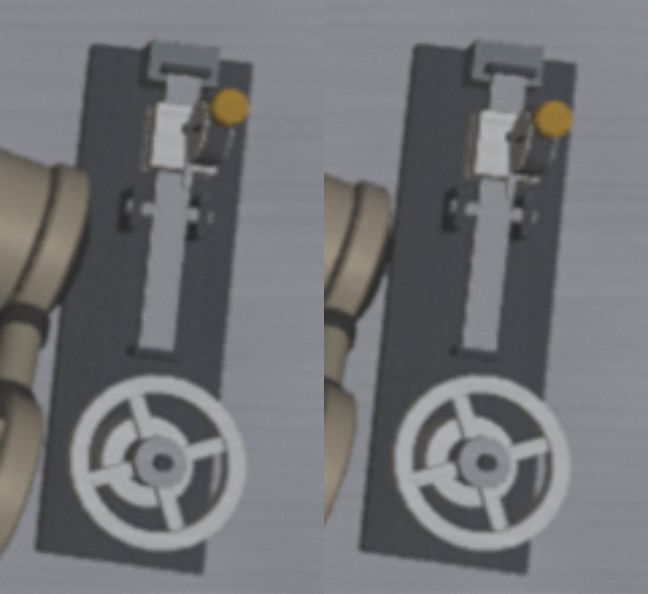

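>>> arm_command(targets=[{"slide": [0.06, 0, 0], "twist": 0}, {"slide": [0.06, 0, 0], "twist": 0}, {"slide": [0.06, 0, 0], "twist": 0}, {"slide": [0.06, 0, 0], "twist": 0}, {"slide": [0.06, 0, 0], "twist": 0}, {"slide": [0.06, 0, 0], "twist": 0}, {"slide": [0.06, 0, 0], "twist": 0}, {"slide": [0.06, 0, 0], "twist": 0}])

```text
time: 5.95
tool_pos: [527.4, -109.9, 40.6]
eef_rot: [-0.424, 0.568, 0.418, 0.568]
ft_force: [-2.7, 1.1, 8.7]
width: 0.1
```

>>> arm_command(targets=[{"slide": [0.06, 0, 0], "twist": 0}, {"slide": [0.06, 0, 0], "twist": 0}, {"slide": [0.06, 0, 0], "twist": 0}, {"slide": [0.06, 0, 0], "twist": 0}, {"slide": [0.06, 0, 0], "twist": 0}, {"slide": [0.06, 0, 0], "twist": 0}, {"slide": [0.06, 0, 0], "twist": 0}, {"slide": [0.06, 0, 0], "twist": 0}])

```text
time: 6.75
tool_pos: [527.5, -109.9, 40.6]
eef_rot: [-0.425, 0.567, 0.418, 0.569]
ft_force: [-2.7, 0.6, 8.0]
width: -0.1
```

>>> arm_command(targets=[{"slide": [0.06, 0, 0], "twist": 0}, {"slide": [0.06, 0, 0], "twist": 0}, {"slide": [0.06, 0, 0], "twist": 0}, {"slide": [0.06, 0, 0], "twist": 0}, {"slide": [0.06, 0, 0], "twist": 0}, {"slide": [0.06, 0, 0], "twist": 0}, {"slide": [0.06, 0, 0], "twist": 0}])

```text
time: 7.45
tool_pos: [527.5, -109.9, 40.6]
eef_rot: [-0.425, 0.567, 0.417, 0.569]
ft_force: [-2.6, 1.2, 8.6]
width: -0.3
```

Run:
```python
from workcell import imaging,readout
import cv2
b=imaging.grab_frame("top");print(readout.get_state()["time"])
cv2.imwrite("pics/t10.png",cv2.resize(b[150:370,450:570,::-1],None,fx=2.7,fy=2.7))
```

```text
7.5
```

View pics/t10.png

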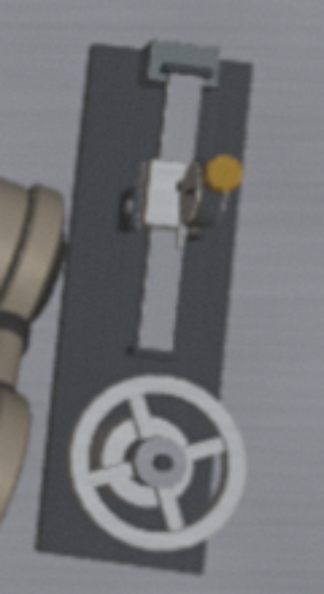

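Carriage at about 41 mm of travel: the knob moved from crop row 107 to 173. It is creeping at 15 mm/s, so I hold 1.2 s more and then release.

>>> arm_command(targets=[{"slide": [0.06, 0, 0], "twist": 0}, {"slide": [0.06, 0, 0], "twist": 0}, {"slide": [0.06, 0, 0], "twist": 0}, {"slide": [0.06, 0, 0], "twist": 0}, {"slide": [0.06, 0, 0], "twist": 0}, {"slide": [0.06, 0, 0], "twist": 0}, {"slide": [0.06, 0, 0], "twist": 0}, {"slide": [0.06, 0, 0], "twist": 0}])

```text
time: 8.3
tool_pos: [527.6, -110.0, 40.6]
eef_rot: [-0.426, 0.567, 0.417, 0.569]
ft_force: [-2.3, 1.0, 9.7]
width: -0.3
```

>>> arm_command(targets=[{"slide": [0.06, 0, 0], "twist": 0}, {"slide": [0.06, 0, 0], "twist": 0}, {"slide": [0.06, 0, 0], "twist": 0}, {"slide": [-1.5, 0, 0], "twist": 0}, {"slide": [-2, 0, 0], "twist": 0}, {"slide": [-2, 0, 0], "twist": 0}, {"slide": [-2, 0, 0], "twist": 0}, {"slide": [0, 0, 0], "twist": 0}])

```text
time: 9.1
tool_pos: [526.6, -109.3, 116.4]
eef_rot: [-0.426, 0.567, 0.417, 0.569]
ft_force: [0.6, -0.3, -0.4]
width: 0.2
```

>>> arm_command(targets=[{"slide": [0, 0, 0], "twist": 0}, {"slide": [0, 0, 0], "twist": 0}])

```text
time: 9.3
tool_pos: [526.2, -109.2, 114.9]
eef_rot: [-0.426, 0.567, 0.417, 0.569]
ft_force: [-0.4, 0.7, -0.2]
width: 0.1
```

Run:
```python
from workcell import imaging,readout
import cv2
c=[imaging.grab_frame("top")[150:370,450:570,::-1]]
b=imaging.grab_frame("scene")[130:350,130:330,::-1]
for i in range(6): d=imaging.grab_frame("top")[150:370,450:570,::-1]
s=readout.get_state();print(s["time"],s["tool_pos"],s["ft_force"])
cv2.imwrite("pics/t11.png",cv2.resize(cv2.hconcat([c[0].copy(),d.copy(),b.copy()]),None,fx=1.8,fy=2.7))
```

```text
9.7 [ 526.37961017 -109.25437165  115.5155412 ] [ 0.8640849  -0.05721585 -0.16302534]
```

View pics/t11.png

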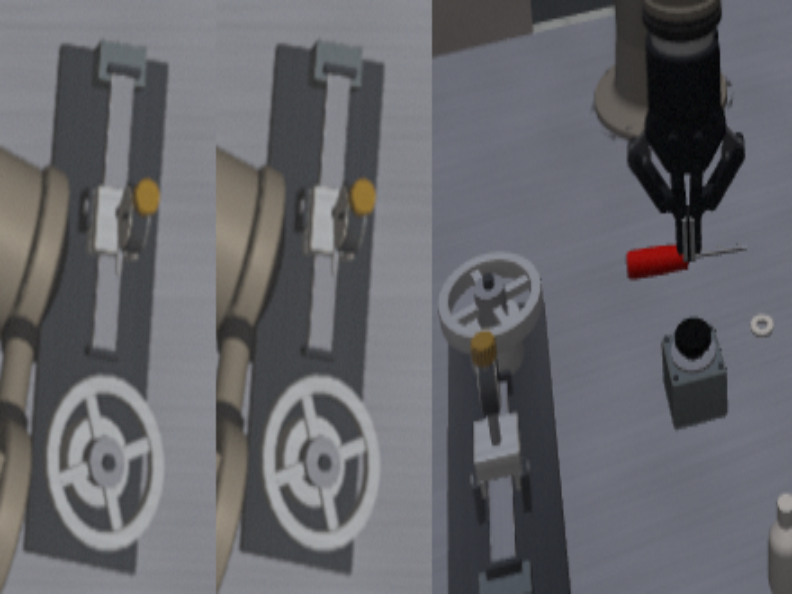

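The carriage stands still at knob crop row 198 in both frames, about 57 mm of travel. The button is up and the tool is clear, so I hand in.

```bash
python3 -c "
from workcell import manip
print(manip.close_job())"
```

```text
the job is handed in; nothing more can be done
None
```

I held the jog button fully down in one press of about 3.9 s, at about 4–15 N. I then lifted the tool clear, well above the button. The job was handed in about 9.7 s into the 32 s limit.

**Last checks:**
- **Carriage:** it moved about 57 mm towards the wheel, plus its unknown starting position of 0–10 mm. It was in the same place in two pictures about 0.3 s apart.
- **Jog button:** it looked fully up, and the tool force was close to zero.
- **Zero button:** the arm never went near it while low.

**One disagreement:** the pose readout and `tip_extent` put the fingertips about 18–25 mm lower than the scene camera showed them. Contact came at TCP z of about 48 mm, not the 77 mm I expected. I went by the pictures and the contact force for the descent; I did not find the cause.

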